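# Clamp a painting panel in the sprung panel holder

### The arm

A 6-joint arm with a two-finger parallel gripper is mounted at the origin on the work surface. World frame = base frame: x ahead of the robot, y to its left, z up, the work surface at z = 0. Lengths are in m, angles in degrees, forces in N, time in s.
With the tool pointing down it reaches from about 0.35 to 0.875 m from the base axis. Payload 4.2 kg.
Tool frame: the origin (TCP) lies midway between the tips of the shut fingers; the grasp point (between the pads) lies 19 mm behind it; z points along the fingers, y is the line along which they close (so a half turn about z gives the same grasp; the last joint's range is limited). The gripper opens to 87 mm and grips with 3 to 60 N. Pads are 19 mm wide; open, the fingers measure 117 mm over their backs; the gripper's body (75 mm by 190 mm) begins 51 mm behind the grasp point.
Start: joints at [-52.907, 22.042, 0.453, 0, -68.411, -14.817], TCP at [0.237, -0.578, 0.223] pointing down, gripper open.
Joint ranges: [-179.83, 179.83], [-69.29, 118.12], [-61.27, 80.66], [-181.25, 117.63], [-171.15, -9.14], [-177.46, 177.46]. Speed limits (degrees/s): [159.86, 159.86, 180, 180, 180, 180].

### API

Orientations are given as a 3x3 rotation matrix whose columns are the frame's x, y, z axes.
In Python, from station import r, cams gives the robot as it stands.
- The arm moves only by the tool play_rows, never from a script. Its argument "commands" is text: rows parted by semicolons, each of 6 numbers parted by spaces: the shift along the world's x, y, z normalised to -1 to 1, where 1 is 30 mm, then the turn, a rotation vector about the world's x, y, z normalised to -1 to 1, where 1 is 0.15 rad. A call has 1 to 20 rows; each row shifts and turns the commanded pose from where the row before left it; what a row does not reach is not made up. A row lasts 1/10 s, in which the tool goes at most 50 mm and 8.59 degrees, less where a joint would pass 70% of its speed; a pose out of reach is approached as far as the arm can. A call with a number of a shift or a turn outside -1 to 1 is refused whole. A call with a gripper value outside its range is refused whole. "grip" is the finger opening in mm, from 0 to 87, set as the call begins (left out, the last holds). The fingers move at their own pace and stop on an object; the grip force is fixed at half the most. Time passes only in rows, so rows that do not move let the fingers close. It gives the time, the measured TCP pose, the force, the opening and the grip force at its end, in the units of the state.
- r.sense(): the state, without advancing time (a new reading comes with each control period).
- cams.capture(name): name is "scene" or "side" or "wrist"; returns (picture, depth): 384x512x3 uint8, blue, green, red; 384x512 float32, m along the optical axis (not along the pixel's ray), 0 where there is no reading.
- cams.camera_info(name): a dict with "mtx" (3x3 intrinsics, pixels), "k1" (the pictures are not rectified: a ray, as slopes to the right and down, at radius r is drawn at 1 + k1 r^2 times it, then the intrinsics apply), "R" (3x3) and "t" (3): a world point X has camera coordinates R X + t. Camera axes: x right, y down, z forward; pixel columns grow to the right and rows downward; lengths in m; the calibration is good to about 2 mm. A picture is of the moment at which its call begins: read the wrist's pose just before it. camera_info takes no time and is no camera call; for the wrist camera it gives the pose at the moment of the call.
- r.finish_job(): hands the job in; it is judged then, once.
The state is a dict: "time_s": time; "joints": joint angles; "joint_velocities": joint speeds; "effort": joint torques, N m; "tcp_pos": TCP position; "ee_rot": TCP orientation; "wrist_force": force on the tool from outside, world axes, zero at the start; "moment": the same for the moment, N m; "gripper_width": opening from 0.0 (shut) to 1.0 (fully open); "gripper_force": force on a finger pad.
Only numpy, scipy, OpenCV 4.12 (cv2) and the standard library are available. Lean on these libraries where they do the work, as an engineer would, in place of code of your own. Each camera call takes 0.05 s, during which the arm holds its last target. There are 200 camera calls.

### The job

Get the oblong painting panel ready to be painted: pull back the sprung jaw of the sloping panel holder by its knob and park the knob in the side notch so that the jaw stays open by itself. Then lay the oblong panel gently on the slope, painting face up and lengthwise up the slope, centred below the jaw, and let go of it; finally bring the knob out of the notch again so that the jaw closes and clamps the panel squarely against the bottom ledge. Leave everything else on the table where it is.

Things in the scene. Friction and masses are not known exactly. Their poses are not given: they have to be found in the camera images.
- bed (a point): Sloping wooden panel holder (235 x 190 mm), fixed on the table, low edge to the robot, turned up to 20 degrees. Point: on the slope, mid upper face of the bottom ledge, 45 mm above the table. x runs up the slope (30 degrees), y sideways to the left looking up it, z square out of it. Ledge: x -12 to 0 mm, 130 mm wide, 14 mm high. Slope: x -20 to 215, y -95 to 95 mm.
- jaw_face (a point): Foot of the cork face of the sprung jaw, in the middle, on the slope: at bed x = 75 mm + joint jaw, y = 0. The jaw is a wooden block 70 mm wide, 18 mm high, reaching 75 mm up the slope from this face. Axes parallel to the bed's.
- notch (a point): Where the stem's axis stands when lodged in the notch, on top of the aluminium gate plate: bed x = 166, y = 22, z = 28 mm. The plate lies over the jaw's rear (bed x 112 to 205, y -65 to 65, z 22 to 28 mm). Its slot is an upside-down J: straight channel at y = 0, cross passage at its upper end towards +y, then the notch coming 10 mm back down at y = 22 mm.
- knob_grip (a point): Middle of the jaw's knob: black cylinder, 24 mm across, 30 mm high, axis square to the slope, on a 10 mm stem through the gate plate's slot; its underside is 7 mm above the plate. In the bed frame this point is at x = 130 mm + joint jaw, y = joint knob, z = 50 mm. Axes parallel to the bed's.
- jaw (a joint): How far the jaw is drawn up the slope (bed +x), m: 0 fully down (start), 0.056 end of travel. A spring drives it back: about 5 N at 0, 7 N at 0.015, 12 N at 0.05; let go in the channel it snaps back. It rests at 0.036 with the knob in the notch, and at 0.015 closed on the 90 mm oblong panel.
- knob (a joint): How far the knob is shifted sideways on the jaw (bed +y), m: 0 in the channel, 0.022 in the notch (end of travel). Moves lightly, stays where left, but crosses only while joint jaw is 0.046 to 0.056; letting the jaw back to 0.036 then lodges the stem in the notch. The way out is the reverse.
- panel_mid (a point): Centre of the oblong painting panel: wood, 90 mm long (its x), 60 mm wide (its y), 24 mm thick (z), white painting face up, about 80 g, lying loose on the table to the right of the holder, this point 12 mm above the table. Long axis within about 30 degrees of straight ahead.
- square_mid (a point): Centre of a square panel of the same make, 60 x 60 x 24 mm, not to be used. It, the oblong and the round one swap places.
- round_mid (a point): Centre of a round panel of the same make, diameter 66 mm, 24 mm thick, not to be used.
- tube_a: Paint tube standing on its cap, 160 mm high, 40 mm wide; origin at the middle of its underside. Bystander.
- tube_b: Like it, 145 mm high. Bystander.
- tube_c: Like it, 170 mm high. Bystander.
- pot: Glass water pot, 68 mm across, 70 mm high; origin at the middle of its underside. Bystander.
- eraser: White eraser, 50 x 30 x 18 mm; origin at the middle of its underside. Bystander.
- jug: White ceramic jug, 110 mm across, 160 mm high, with a handle; origin at the middle of its underside. Bystander.

How it is judged (in metres and radians):
On the way, in this order (a step that is already met when the one before it is completed fails the run):
1. the jaw is held open by its knob lodged in the side notch, and the robot has let go (value of joint jaw between 0.031 and 0.042 m and value of joint knob above 0.017 m and contact force between the fingers and anything else below 0.3 N), for 0.3 s.
2. the oblong panel lies flat and lengthwise on the slope between ledge and jaw, let go of, the jaw still held open by the notch (all of step 1 and x of panel_mid in the frame of bed between 0.038 and 0.075 m and y of panel_mid in the frame of bed between -0.02 and 0.02 m and z of panel_mid in the frame of bed between 0.006 and 0.018 m and angle between the z axis of panel_mid and the z axis of bed, either way round below 0.1 rad and angle between panel_mid's own z axis and vertical below 0.8 rad and angle between the x axis of panel_mid and the x axis of bed, either way round below 0.25 rad), for 0.3 s.
At the end, for the whole second after the job is handed in: The oblong panel lies flat on the slope (within 0.10 rad), face up, lengthwise (0.08 rad), its lower end against the ledge (within 4 mm), centred sideways within 20 mm; the knob is back in the channel (under 6 mm sideways), the jaw closed on the panel (joint jaw 0.010 to 0.020 m), at rest (x of panel_mid in the frame of bed between 0.041 and 0.049 m and y of panel_mid in the frame of bed between -0.02 and 0.02 m and z of panel_mid in the frame of bed between 0.006 and 0.018 m and angle between the z axis of panel_mid and the z axis of bed, either way round below 0.1 rad and angle between panel_mid's own z axis and vertical below 0.8 rad and angle between the x axis of panel_mid and the x axis of bed, either way round below 0.08 rad and value of joint jaw between 0.01 and 0.02 m and value of joint knob below 0.006 m and height (world z) of panel_mid above 0.05 m and velocity of joint jaw between -0.01 and 0.01 m/s); the robot touches nothing.
It fails at once if the panel is dropped onto the holder: let go of more than about 25 mm above the slope (z of panel_mid in the frame of bed above 0.04 m and height (world z) of panel_mid above 0.06 m and contact force between the fingers and anything else below 0.01 N).
It fails at once if another panel or a bystander is moved by more than 25 mm (distance of any of square_mid, round_mid, tube_a, tube_b, tube_c, pot, eraser, jug from where it was at the start of the episode above 0.025 m).
It also fails if it takes over 61 s, if anything falls off the work surface, if the arm or the gripper's body presses on something with over 40 N, if the wrist force passes 120 N, or if a joint passes its speed limit or range.

## Working session

There is one attempt and no reset: what is moved stays moved. The work goes in short steps, Python scripts to look and compute and a tool call to move; the robot and the scene stay as the last step left them, time stands still between calls to the robot, and variables do not carry over. Pictures are saved under pics/ and viewed, at most 10 in all, crops included, and the job is handed in when it is done.

Besides the shell and the picture viewer there is one more tool, called in YAML: its name, and indented under it one key for each argument. play_rows: Moves the arm, as the interface text tells. Scaled input: -1 to 1 covers 30 mm each way for a shift and 0.15 rad each way for a turn. Its arguments: {"type":"object","properties":{"commands":{"type":"string"},"grip":{"type":"number"}},"required":["commands"]}

```bash
ls; mkdir -p pics; python3 - <<'E'
from station import r,cams
import cv2,numpy as np
s=r.sense();print(s['time_s'],s['tcp_pos'],s['ee_rot'])
for n in ['scene','side','wrist']:
    i=cams.camera_info(n);p,d=cams.capture(n);np.savez(f'pics/{n}0.npz',p=p,d=d,**i);cv2.imwrite(f'pics/{n}0.png',p)
    print(n,i,(d>0).mean())
a=[cv2.imread(f'pics/{n}0.png') for n in ['scene','side']]
E
```

```text
pics
0.0 [ 0.23671418 -0.57778818  0.22143543] [[-9.25446330e-01 -3.78877602e-01 -9.23696026e-04]
 [-3.78878717e-01  9.25444135e-01  2.01742362e-03]
 [ 9.04724472e-05  2.21698605e-03 -9.99997538e-01]]
scene {'mtx': array([[417.66500079,   0.        , 253.31766374],
       [  0.        , 417.66500079, 191.62733213],
       [  0.        ,   0.        ,   1.        ]]), 'k1': -0.13526898147820648, 'R': array([[ 0.78993066,  0.61318103, -0.00431009],
       [ 0.52653518, -0.68187808, -0.50774303],
       [-0.31427735,  0.39881237, -0.86149779]]), 't': array([-0.47207376, -0.23259993,  1.45676813])} 0.9957427978515625
side {'mtx': array([[481.84818025,   0.        , 247.52782938],
       [  0.        , 481.84818025, 184.86640646],
       [  0.        ,   0.        ,   1.        ]]), 'k1': -0.04198215798843136, 'R': array([[ 0.99629215, -0.08552932, -0.00931057],
       [-0.05761348, -0.58288249, -0.81051137],
       [ 0.06389552,  0.80804253, -0.5856489 ]]), 't': array([-0.55283294,  0.15110537,  1.408283  ])} 0.995697021484375
wrist {'mtx': array([[336.62515959,   0.        , 258.1846017 ],
       [  0.        , 336.62515959, 196.32794664],
       [  0.        ,   0.        ,   1.        ]]), 'k1': -0.09187218438138543, 'R': array([[-0.37953719,  0.92517311,  0.002498  ],
       [ 0.88493794,  0.3622411 ,  0.29268794],
       [ 0.26988213,  0.11329653, -0.95620475]]), 't': array([ 0.62328088, -0.03428329,  0.39225934])} 0.9959513346354166
```

View pics/scene0.png

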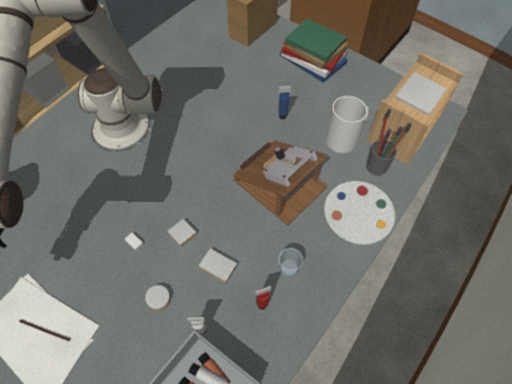

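View pics/side0.png

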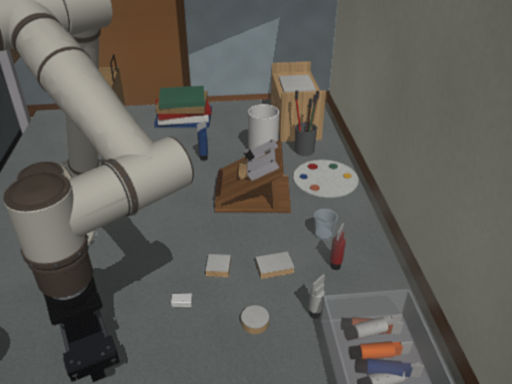

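Scene: the holder is at about (283,175). The panels are at (182,232), (218,264) and round (157,297), the eraser at (134,240), the pot at (290,260), and the tubes at (284,100), (263,297) and (197,323).

```bash
cat > h.py <<'E'
import numpy as np,cv2
def ld(f):
    return dict(np.load(f'pics/{f}.npz'))
def rays(q,px):
    px=np.asarray(px,float).reshape(-1,2)
    D=np.array([q['k1'],0,0,0],float)
    n=cv2.undistortPoints(px.reshape(-1,1,2),q['mtx'],D).reshape(-1,2)
    return np.c_[n,np.ones(len(n))]
def cloud(q):
    h,w=q['d'].shape;v,u=np.mgrid[:h,:w]
    c=rays(q,np.c_[u.ravel(),v.ravel()])*q['d'].reshape(-1,1)
    P=(c-q['t'])@q['R'];P[q['d'].ravel()==0]=np.nan
    return P.reshape(h,w,3)
def onplane(q,px,z):
    d=rays(q,px)@q['R'];o=-q['R'].T@q['t']
    return o+d*((z-o[2])/d[:,2])[:,None]
def proj(q,X):
    rv=cv2.Rodrigues(q['R'])[0]
    return cv2.projectPoints(np.asarray(X,float).reshape(-1,1,3),rv,q['t'],q['mtx'],np.array([q['k1'],0,0,0.]))[0].reshape(-1,2)
E
python3 - <<'E'
from h import *
ims=[]
for n,(u,v) in [('scene0',(283,180)),('side0',(253,180))]:
    q=ld(n);P=cloud(q)
    c=q['p'][v-65:v+65,u-65:u+65];ims.append(cv2.resize(c,None,fx=3,fy=3,interpolation=cv2.INTER_CUBIC))
    # panels
    m=(P[...,2]>0.012)&(P[...,2]<0.035)&(P[...,0]>0.2)&(P[...,0]<0.8)&(P[...,1]<0)
    m=cv2.morphologyEx(m.astype(np.uint8),cv2.MORPH_OPEN,np.ones((3,3)))
    N,L,S,C=cv2.connectedComponentsWithStats(m)
    for i in range(1,N):
        if S[i,4]<80: continue
        pts=P[L==i]; rc=cv2.minAreaRect((pts[:,:2]*1000).astype(np.float32))
        print(n,C[i].round(),S[i,4],rc,np.median(pts[:,2]))
    g=P[(P[...,2]>0.04)&(P[...,0]>0.3)&(P[...,0]<0.85)&(abs(P[...,1]+0.1)<0.3)]
    print(g.shape,np.nanmin(g,0),np.nanmax(g,0))
    for px in ([(279,153),(236,178),(275,142),(327,155),(293,200)] if n[1]=='c' else [(253,155),(220,192),(290,192)]): print(px,P[px[1],px[0]])
cv2.imwrite('pics/crop0.png',np.hstack(ims))
E
```

```text
scene0 [181. 232.] 425 ((462.1929626464844, -172.6204376220703), (62.07854461669922, 63.73889923095703), 81.47417449951172) 0.023657089575013696
scene0 [133. 241.] 131 ((367.20086669921875, -281.2345275878906), (26.72223663330078, 49.47077178955078), 86.43630981445312) 0.01819576657894408
scene0 [218. 265.] 698 ((613.4136962890625, -185.53298950195312), (91.50080871582031, 61.85304641723633), 8.237056732177734) 0.023737762014202947
scene0 [157. 297.] 457 ((544.8530883789062, -359.6520080566406), (63.75477981567383, 64.00225830078125), 44.030704498291016) 0.023991107294038323
(4558, 3) [ 0.30005523 -0.39991189  0.04004096] [0.84989574 0.19997169 0.62040212]
(279, 153) [0.57839663 0.14565636 0.16359717]
(236, 178) [0.47365582 0.07078572 0.02265601]
(275, 142) [0.4973736  0.24462859 0.04746816]
(327, 155) [ 0.64630187  0.33965952 -0.00246203]
(293, 200) [0.65882471 0.12104986 0.01162173]
side0 [324. 233.] 87 ((768.3615112304688, -82.17626190185547), (22.96009063720703, 53.031742095947266), 79.46912384033203) 0.023368421106209767
side0 [274. 263.] 643 ((610.76513671875, -184.268997192382
[... 317 characters left out ...]
4667969), 0.955631673336029) 0.01680800403219088
side0 [255. 317.] 562 ((540.787109375, -358.7253112792969), (68.99295806884766, 64.48954772949219), 88.2373046875) 0.022454225110273486
side0 [346. 313.] 188 ((760.2523803710938, -372.790771484375), (78.63795471191406, 6.720016002655029), 0.679393470287323) 0.024129737881731006
side0 [363. 355.] 173 ((765.2518920898438, -492.408203125), (23.69731330871582, 66.24165344238281), 67.46269989013672) 0.027791769743424923
(4732, 3) [ 0.30006069 -0.39989138  0.04003083] [0.84993516 0.1999734  0.62071349]
(253, 155) [0.58587761 0.14834575 0.15108189]
(220, 192) [0.47869906 0.11175983 0.04457346]
(290, 192) [7.07025613e-01 1.49347640e-01 8.29974014e-06]
```

View pics/crop0.png

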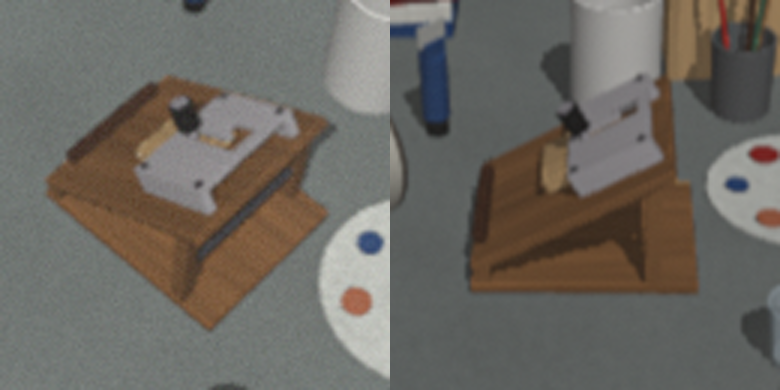

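The crop shows the slope (scene view) with corners at about crop px (48,183), (165,78), (333,123) and (192,237). The ledge is dark, the knob is at (183,113), and the plate is aluminium.

```bash
cat >> h.py <<'E'
def bedR(yaw):
    c,s=np.cos(yaw),np.sin(yaw);a=np.radians(30)
    Rz=np.array([[c,-s,0],[s,c,0],[0,0,1]]);Ry=np.array([[np.cos(a),0,-np.sin(a)],[0,1,0],[np.sin(a),0,np.cos(a)]])
    return Rz@Ry
E
python3 - <<'E'
from h import *
for n in ['scene0','side0']:
    q=ld(n);P=cloud(q);hsv=cv2.cvtColor(q['p'],cv2.COLOR_BGR2HSV)
    X=P.reshape(-1,3)
    box=(X[:,0]>.42)&(X[:,0]<.75)&(X[:,1]>-.03)&(X[:,1]<.26)&(X[:,2]>.035)&(X[:,2]<.19)
    H=hsv.reshape(-1,3);print(n,box.sum())
    best=None
    # plane normal search: yaw and offset, by histogram of in-bed z
    wood=box&(H[:,0]<20)&(H[:,1]>70)
    for y in np.radians(np.arange(-21,40,.5)):
        R=bedR(y);z=(X[wood]@R)[:,2];h,e=np.histogram(z,np.arange(-.2,.4,.003))
        k=(h[:-1]+h[1:]).argmax();v=(h[k]+h[k+1])
        if best is None or v>best[0]: best=(v,y,(e[k+1]))
    v,y,off=best
    z=X[wood]@bedR(y)[:,2];sl=X[wood][abs(z-off)<.004]
    for _ in range(3):
        c=sl.mean(0);nn=np.linalg.svd(sl-c)[2][2];nn*=np.sign(nn[2])
        Z=(X[wood]-c)@nn;sl=X[wood][abs(Z)<.004]
    print('best',v,np.degrees(y),'normal',nn,'tilt',np.degrees(np.arccos(nn[2])),'yaw',np.degrees(np.arctan2(-nn[1],-nn[0])),len(sl))
    yaw=np.arctan2(-nn[1],-nn[0])
    if n=='scene0':
        cr=np.array([(48,183),(165,78),(333,123),(192,237)])/3+np.array([218,115])-.33
        le=np.array([(72,157),(157,88)])/3+np.array([218,115])-.33
        d=rays(q,np.r_[cr,le])@q['R'];o=-q['R'].T@q['t']
        W=o+d*(((c-o)@nn)/(d@nn))[:,None];print(W.round(4))
        for i in range(3):print(np.linalg.norm(W[i+1]-W[i]))
        for a,b in((0,3),(1,2)):
            e=W[b]-W[a];print('edge',np.linalg.norm(e),np.degrees(np.arctan2(e[1],e[0])))
        e=W[1]-W[0];print('low yaw',np.degrees(np.arctan2(-e[0],e[1])))
        e=W[2]-W[3];print('hi yaw',np.degrees(np.arctan2(-e[0],e[1])))
        print('centre',W[:4].mean(0))
    # plate
    grey=box&(H[:,1]<60)&(H[:,2]>110);print('grey',grey.sum())
    G=X[grey];zz=(G-c)@nn;print('plate height',np.median(zz))
    pl=G[abs(zz-.028)<.006];R=bedR(yaw);b=pl@R;print('plate',[np.percentile(b[:,i],[1,99]) for i in (0,1)],len(pl))
    k=box&(H[:,2]<60)&(((X-c)@nn)>.03);print('knob',k.sum(),X[k].mean(0),np.median((X[k]-c)@nn))
E
```

```text
scene0 3323
best 1322 -6.5 normal [-0.49598324  0.05251848  0.86674243] tilt 29.91773300737814 yaw -6.044390412139915 1390
[[0.4708 0.064  0.0419]
 [0.4842 0.2502 0.0383]
 [0.6954 0.2275 0.1605]
 [0.6594 0.0476 0.1508]
 [0.4686 0.1065 0.038 ]
 [0.4865 0.2324 0.0406]]
0.18672994596311232
0.24500360348759698
0.1836995315669083
edge 0.21840645113553514 -4.975779687362195
edge 0.24500360348759698 -6.148509757406336
low yaw -4.119592523282194
hi yaw -11.301037288702053
centre [0.57744316 0.14732525 0.09787249]
grey 1022
plate height 0.027432232958957053
plate [array([0.5406705 , 0.63526773]), array([0.14606465, 0.27681158])] 783
knob 54 [0.58072895 0.14667225 0.15945034] 0.05185217631994564
side0 2687
best 1051 -6.000000000000001 normal [-0.4948618   0.05040382  0.86750865] tilt 29.829593311467722 yaw -5.815766902401213 1141
grey 763
plate height 0.026777526920389705
plate [array([0.54120823, 0.6316662 ]), array([0.14196462, 0.27521727])] 540
knob 55 [0.57301464 0.14362451 0.15418827] 0.049868648058906034
```

```bash
python3 - <<'E'
from h import *
y=np.radians(-6);R=bedR(y)
from scipy.optimize import brentq
# choose z' so that origin z=.045
f=lambda a:(R@[.429,.2105,a])[2]-.045
a=brentq(f,-1,1);O=R@[.429,.2105,a];print('O',O,a)
for n in ['scene0','side0']:
    q=ld(n);X=cloud(q).reshape(-1,3);B=(X-O)@R
    H=cv2.cvtColor(q['p'],cv2.COLOR_BGR2HSV).reshape(-1,3)
    m=(abs(B[:,2])<.005)&(abs(B[:,1])<.12)&(B[:,0]>-.04)&(B[:,0]<.25)&(H[:,0]<20)&(H[:,1]>70)
    print('slope',m.sum(),np.median(B[m,2]),[np.percentile(B[m,i],[.5,99.5]) for i in (0,1)])
    m=(abs(B[:,2]-.065)<.004)&(abs(B[:,1])<.03)&(abs(B[:,0]-.13)<.03);print('knobtop',m.sum(),B[m].mean(0))
    m=(abs(B[:,2]-.014)<.003)&(abs(B[:,1])<.08)&(abs(B[:,0])<.03);print('ledge',m.sum(),B[m].mean(0),[np.percentile(B[m,i],[2,98]) for i in (0,1)])
K=O+R@[.13,0,.05];print('knob',K,'knob axis',R[:,2])
for p in [(.13,0,.05),(.0,0,.0),(.166,.022,.05),(.186,.022,.05),(.045,0,.012)]: print(p,(O+R@p).round(4))
print(R)
E
```

```text
O [0.48881767 0.16028269 0.045     ] -0.1957217412552832
slope 1439 0.0009841694063891133 [array([-0.01595518,  0.21657321]), array([-0.09493915,  0.09163373])]
knobtop 40 [ 0.13236103 -0.00080113  0.06552595]
ledge 107 [-3.98228214e-03  3.31172310e-05  1.40281591e-02] [array([-0.01298876,  0.00203764]), array([-0.060698 ,  0.0628899])]
slope 1188 0.001454757708677732 [array([-0.02017387,  0.21266681]), array([-0.09852617,  0.09056199])]
knobtop 32 [ 0.12825838 -0.00332629  0.06553282]
ledge 73 [-0.00758349 -0.00621547  0.01468213] [array([-0.01498717, -0.00170199]), array([-0.06504133,  0.06341884])]
knob [0.57592118 0.15112774 0.15330127] knob axis [-0.49726095  0.05226423  0.8660254 ]
(0.13, 0, 0.05) [0.5759 0.1511 0.1533]
(0.0, 0, 0.0) [0.4888 0.1603 0.045 ]
(0.166, 0.022, 0.05) [0.6092 0.1697 0.1713]
(0.186, 0.022, 0.05) [0.6265 0.1679 0.1813]
(0.045, 0, 0.012) [0.5216 0.1568 0.0779]
[[ 0.86128123  0.10452846 -0.49726095]
 [-0.0905243   0.9945219   0.05226423]
 [ 0.5         0.          0.8660254 ]]
```

```bash
cat >> h.py <<'E'
from scipy.spatial.transform import Rotation as Ro
R=bedR(np.radians(-6));O=np.array([.4885,.159,.0455])
def toolR(ydir,zdir):
    z=np.array(zdir,float);z/=np.linalg.norm(z);y=np.array(ydir,float);y-=z*(y@z);y/=np.linalg.norm(y)
    return np.c_[np.cross(y,z),y,z]
RK=toolR(-R[:,0],-R[:,2]); RP=toolR(R[:,1],-R[:,2])
def B(x,y,z): return O+R@(np.array([x,y,z])/1000.)
def plan(T,RT,n,s=None):
    if s is None:
        from station import r; s=r.sense()
    rv=(Ro.from_matrix(RT)*Ro.from_matrix(s['ee_rot']).inv()).as_rotvec()
    print('t',s['time_s'],'d mm',((T-s['tcp_pos'])*1000).round(1),'rv',rv.round(3),'units total',(np.r_[(T-s['tcp_pos'])/.03,rv/.15]).round(2),'per row',(np.r_[(T-s['tcp_pos'])/.03,rv/.15]/n).round(3),'bed',((s['tcp_pos']-O)@R*1000).round(1))
E
python3 -c "
from h import *
plan(B(130,0,140),RK,28)"
```

```text
t 0.15 d mm [294.1 732.5  10. ] rv [-0.33  -0.441  1.052] units total [ 9.8  24.42  0.33 -2.2  -2.94  7.01] per row [ 0.35   0.872  0.012 -0.079 -0.105  0.25 ] bed [ -62.  -759.2  239.3]
```

play_rows:
  commands: "0.35 0.872 0.1 -0.079 -0.105 0.25;0.35 0.872 0.1 -0.079 -0.105 0.25;0.35 0.872 0.1 -0.079 -0.105 0.25;0.35 0.872 0.1 -0.079 -0.105 0.25;0.35 0.872 0.1 -0.079 -0.105 0.25;0.35 0.872 0.1 -0.079 -0.105 0.25;0.35 0.872 0.1 -0.079 -0.105 0.25;0.35 0.872 0 -0.079 -0.105 0.25;0.35 0.872 0 -0.079 -0.105 0.25;0.35 0.872 0 -0.079 -0.105 0.25;0.35 0.872 0 -0.079 -0.105 0.25;0.35 0.872 0 -0.079 -0.105 0.25;0.35 0.872 0 -0.079 -0.105 0.25;0.35 0.872 0 -0.079 -0.105 0.25;0.35 0.872 0 -0.079 -0.105 0.25;0.35 0.872 0 -0.079 -0.105 0.25;0.35 0.872 0 -0.079 -0.105 0.25;0.35 0.872 0 -0.079 -0.105 0.25;0.35 0.872 0 -0.079 -0.105 0.25;0.35 0.872 0 -0.079 -0.105 0.25"

```text
time_s: 2.15
tcp_pos: [0.4469, -0.0539, 0.2436]
ee_rot: [[-0.397, -0.843, 0.363], [-0.916, 0.389, -0.098], [-0.059, -0.372, -0.927]]
wrist_force: [1.0, -0.7, 0.4]
gripper_width: 1.0
gripper_force: 0.0
```

play_rows:
  commands: "0.35 0.872 0 -0.079 -0.105 0.25;0.35 0.872 0 -0.079 -0.105 0.25;0.35 0.872 0 -0.079 -0.105 0.25;0.35 0.872 0 -0.079 -0.105 0.25;0.35 0.872 0 -0.079 -0.105 0.25;0.35 0.872 0 -0.079 -0.105 0.25;0.35 0.872 0 -0.079 -0.105 0.25;0.35 0.872 0 -0.079 -0.105 0.25;0 0 0 0 0 0;0 0 0 0 0 0;0 0 0 0 0 0"

```text
time_s: 3.25
tcp_pos: [0.5305, 0.1534, 0.2433]
ee_rot: [[-0.107, -0.86, 0.499], [-0.994, 0.092, -0.054], [0.001, -0.502, -0.865]]
wrist_force: [-0.2, -0.2, -0.3]
gripper_width: 0.996
gripper_force: 0.0
```

```bash
python3 -c "
from h import *
from station import r,cams
print(r.sense()['joints'],r.sense()['wrist_force'])
i=cams.camera_info('wrist');p,d=cams.capture('wrist');np.savez('pics/w1.npz',p=p,d=d,**i);cv2.imwrite('pics/w1.png',p)
plan(B(130,0,140),RK,1)
q=ld('w1');X=cloud(q).reshape(-1,3);b=(X-O)@R*1000
H=cv2.cvtColor(q['p'],cv2.COLOR_BGR2HSV).reshape(-1,3)
for nm,lo,hi in [('knob',(100,-30,60),(160,30,72)),('plate',(90,-85,25),(225,85,32)),('slope',(-40,-110,-4),(240,110,4)),('ledge',(-25,-80,11),(10,80,18))]:
    m=np.all((b>lo)&(b<hi),1); 
    if m.sum()>5: print(nm,m.sum(),b[m].mean(0).round(1),[np.percentile(b[m,k],[1,99]).round(1) for k in range(3)])
"
```

```text
[ 40.2830452    1.96770898 -42.622042    44.24194163 -31.43173708
 -81.99981119] [-0.22053972 -0.15454677 -0.32460901]
t 3.3 d mm [  0.3   1.2 -11.8] rv [0.001 0.002 0.003] units total [ 0.01  0.04 -0.39  0.    0.01  0.02] per row [ 0.009  0.039 -0.393  0.004  0.015  0.017] bed [135.8  -1.2 150.3]
knob 717 [125.9   1.3  66.6] [array([115.2, 136.9]), array([-8.9, 13.2]), array([60.7, 68.8])]
plate 12670 [154.8  -4.2  29.4] [array([108.5, 200.3]), array([-62.1,  66.2]), array([27. , 31.3])]
slope 24822 [ 76.1 -17.3   1.4] [array([-20.8, 209.3]), array([-91.6,  94.6]), array([-0.3,  3.1])]
ledge 1778 [-8.7 -1.3 15. ] [array([-15.2,  -3.4]), array([-60.7,  66. ]), array([11.4, 17. ])]
```

View pics/w1.png

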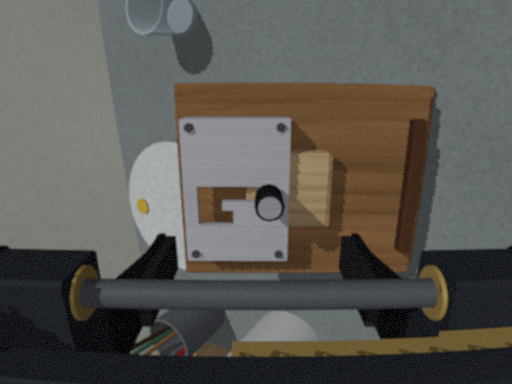

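Wrist view: the holder is square to the tool, the knob top is at (269,203), and the J-slot's notch is to the left of the channel as described. The offsets are within about 4 mm, so I split the difference.

```bash
cat >> h.py <<'E'
O=O+R@np.array([-.002,.001,.001])
E
python3 -c "
from h import *
plan(B(130,0,38),RK,8)"
```

```text
t 3.3 d mm [  48.9   -2.9 -100.3] rv [0.001 0.002 0.003] units total [ 1.63 -0.1  -3.34  0.    0.01  0.02] per row [ 0.204 -0.012 -0.418  0.001  0.002  0.002] bed [137.8  -2.2 149.3]
```

play_rows:
  commands: "0.204 -0.012 -0.418 0 0 0;0.204 -0.012 -0.418 0 0 0;0.204 -0.012 -0.418 0 0 0;0.204 -0.012 -0.418 0 0 0;0.204 -0.012 -0.418 0 0 0;0.204 -0.012 -0.418 0 0 0;0.204 -0.012 -0.418 0 0 0;0.204 -0.012 -0.418 0 0 0;0 0 0 0 0 0;0 0 0 0 0 0"

```text
time_s: 4.3
tcp_pos: [0.5801, 0.1499, 0.1436]
ee_rot: [[-0.109, -0.86, 0.499], [-0.994, 0.094, -0.055], [0.0, -0.502, -0.865]]
wrist_force: [-1.2, -0.3, -0.8]
gripper_width: 1.0
gripper_force: 0.0
```

play_rows:
  commands: "0 0 0 0 0 0;0 0 0 0 0 0;0 0 0 0 0 0;0 0 0 0 0 0;0 0 0 0 0 0;0 0 0 0 0 0;0 0 0 0 0 0;0 0 0 0 0 0"
  grip: 10

```text
time_s: 5.1
tcp_pos: [0.5799, 0.1512, 0.1432]
ee_rot: [[-0.106, -0.86, 0.499], [-0.994, 0.091, -0.054], [0.001, -0.502, -0.865]]
wrist_force: [0.2, -0.1, -0.0]
gripper_width: 0.356
gripper_force: 0.0
```

```bash
python3 -c "
from h import *
from station import r
s=r.sense();print(s['wrist_force'],s['gripper_width']*87,s['gripper_force'])
plan(B(130,0,38),RK,8)
print('up 51:',(R[:,0]*51/30).round(3),'y22',(R[:,1]*22/30).round(3))"
```

```text
[ 0.20634996 -0.05351917 -0.00417879] 30.9599065200659 0.0
t 5.1 d mm [-0.4 -0.8  0.1] rv [0.001 0.002 0.002] units total [-0.01 -0.03  0.    0.01  0.02  0.01] per row [-0.002 -0.003  0.001  0.001  0.002  0.001] bed [130.2   0.8  37.7]
up 51: [ 1.464 -0.154  0.85 ] y22 [0.077 0.729 0.   ]
```

play_rows:
  commands: "0 0 0 0 0 0;0 0 0 0 0 0;0 0 0 0 0 0;0 0 0 0 0 0;0 0 0 0 0 0;0 0 0 0 0 0"
  grip: 10

```text
time_s: 5.7
tcp_pos: [0.5793, 0.1513, 0.1427]
ee_rot: [[-0.106, -0.86, 0.498], [-0.994, 0.091, -0.053], [0.001, -0.501, -0.865]]
wrist_force: [-5.4, 0.9, 1.6]
gripper_width: 0.262
gripper_force: 30.0
```

play_rows:
  commands: "0.146 -0.015 0.085 0 0 0;0.146 -0.015 0.085 0 0 0;0.146 -0.015 0.085 0 0 0;0.146 -0.015 0.085 0 0 0;0.146 -0.015 0.085 0 0 0;0.146 -0.015 0.085 0 0 0;0.146 -0.015 0.085 0 0 0;0.146 -0.015 0.085 0 0 0;0.146 -0.015 0.085 0 0 0;0.146 -0.015 0.085 0 0 0;0 0 0 0 0 0;0 0 0 0 0 0;0 0 0 0 0 0"

```text
time_s: 7.0
tcp_pos: [0.6212, 0.1467, 0.167]
ee_rot: [[-0.105, -0.862, 0.496], [-0.994, 0.09, -0.054], [0.002, -0.499, -0.866]]
wrist_force: [-13.9, 2.8, 2.9]
gripper_width: 0.269
gripper_force: 30.0
```

```bash
python3 -c "
from h import *
from station import r
s=r.sense();print('Fbed',s['wrist_force']@R,s['gripper_width']*87,s['gripper_force'])
plan(B(181,0,38),RK,8)"
```

```text
Fbed [-10.79799934   1.35730693   9.62740121] 23.41466378938814 30.010268823243678
t 7.0 d mm [ 2.1 -0.8  1.8] rv [ 0.002 -0.001  0.001] units total [ 0.07 -0.03  0.06  0.01 -0.01  0.  ] per row [ 0.009 -0.003  0.007  0.001 -0.001  0.   ] bed [178.2   0.6  37.6]
```

play_rows:
  commands: "0.043 -0.005 0.025 0 0 0;0.043 -0.005 0.025 0 0 0;0 0 0 0 0 0;0.01 0.095 0 0 0 0;0.01 0.095 0 0 0 0;0.01 0.095 0 0 0 0;0.01 0.095 0 0 0 0;0.01 0.095 0 0 0 0;0.01 0.095 0 0 0 0;0.01 0.095 0 0 0 0;0.01 0.095 0 0 0 0;0 0 0 0 0 0;0 0 0 0 0 0;0 0 0 0 0 0"

```text
time_s: 8.4
tcp_pos: [0.626, 0.1683, 0.1683]
ee_rot: [[-0.106, -0.862, 0.496], [-0.994, 0.091, -0.056], [0.003, -0.499, -0.867]]
wrist_force: [-15.6, 0.8, 3.0]
gripper_width: 0.268
gripper_force: 30.0
```

```bash
python3 -c "
from h import *
from station import r
s=r.sense();print('Fbed',s['wrist_force']@R,s['gripper_width']*87,s['gripper_force'])
plan(B(182,22,38),RK,8)"
```

```text
Fbed [-12.01934384  -0.85398688  10.44977602] 23.34721866057492 30.01055208966136
t 8.4 d mm [ 0.5 -0.7  0.9] rv [ 0.003 -0.001  0.002] units total [ 0.02 -0.02  0.03  0.02 -0.01  0.01] per row [ 0.002 -0.003  0.004  0.002 -0.001  0.002] bed [181.   22.6  37.5]
```

play_rows:
  commands: "-0.092 0.01 -0.053 0 0 0;-0.092 0.01 -0.053 0 0 0;-0.092 0.01 -0.053 0 0 0;-0.092 0.01 -0.053 0 0 0;-0.092 0.01 -0.053 0 0 0;0 0 0 0 0 0;0 0 0 0 0 0;0 0 0 0 0 0"

```text
time_s: 9.2
tcp_pos: [0.6127, 0.1698, 0.1607]
ee_rot: [[-0.106, -0.862, 0.496], [-0.994, 0.091, -0.055], [0.003, -0.5, -0.866]]
wrist_force: [-12.5, 0.9, 2.7]
gripper_width: 0.271
gripper_force: 30.0
```

```bash
python3 -c "
from h import *
from station import r
s=r.sense();print('Fbed',s['wrist_force']@R,s['gripper_width']*87,s['gripper_force'])
plan(B(182,22,38),RK,8)"
```

```text
Fbed [-9.51622325 -0.45150743  8.57706264] 23.582533188329847 30.00723084434867
t 9.2 d mm [13.8 -2.2  8.6] rv [ 0.003 -0.001  0.002] units total [ 0.46 -0.07  0.29  0.02 -0.01  0.01] per row [ 0.058 -0.009  0.036  0.002 -0.001  0.002] bed [165.6  22.7  37.5]
```

play_rows:
  commands: "-0.043 0.005 -0.025 0 0 0;-0.043 0.005 -0.025 0 0 0;0 0 0 0 0 0;0 0 0 0 0 0"

```text
time_s: 9.6
tcp_pos: [0.6124, 0.17, 0.1606]
ee_rot: [[-0.108, -0.86, 0.499], [-0.994, 0.093, -0.056], [0.002, -0.502, -0.865]]
wrist_force: [-1.7, -3.7, -0.7]
gripper_width: 0.268
gripper_force: 30.0
```

```bash
python3 -c "
from h import *
from station import r
s=r.sense();print('Fbed',s['wrist_force']@R,s['gripper_width']*87,s['gripper_force'])
plan(B(182,22,38),RK,8)"
```

```text
Fbed [-1.48643504 -3.81361169  0.08373284] 23.288261629187545 30.009828647598624
t 9.6 d mm [14.2 -2.3  8.7] rv [0.002 0.002 0.004] units total [ 0.47 -0.08  0.29  0.01  0.01  0.02] per row [ 0.059 -0.01   0.036  0.002  0.002  0.003] bed [165.3  22.8  37.7]
```

play_rows:
  commands: "0 0 0 0 0 0;0 0 0 0 0 0;0 0 0 0 0 0;0 0 0 0 0 0;0 0 0 0 0 0;0 0 0 0 0 0"
  grip: 87

```text
time_s: 10.2
tcp_pos: [0.6124, 0.1713, 0.1609]
ee_rot: [[-0.106, -0.86, 0.5], [-0.994, 0.091, -0.053], [0.0, -0.502, -0.865]]
wrist_force: [-0.2, -0.3, -0.5]
gripper_width: 0.73
gripper_force: 0.0
```

play_rows:
  commands: "-0.166 0.017 0.289 0 0 0;-0.166 0.017 0.289 0 0 0;-0.166 0.017 0.289 0 0 0;-0.166 0.017 0.289 0 0 0;-0.166 0.017 0.289 0 0 0;-0.166 0.017 0.289 0 0 0;-0.166 0.017 0.289 0 0 0;-0.166 0.017 0.289 0 0 0;-0.166 0.017 0.289 0 0 0;-0.166 0.017 0.289 0 0 0;0 0 0 0 0 0;0 0 0 0 0 0"

```text
time_s: 11.4
tcp_pos: [0.5624, 0.1763, 0.2476]
ee_rot: [[-0.106, -0.86, 0.5], [-0.994, 0.091, -0.053], [0.0, -0.502, -0.865]]
wrist_force: [-1.3, 0.5, 0.4]
gripper_width: 1.001
gripper_force: 0.0
```

```bash
python3 -c "
from h import *
from station import r,cams
i=cams.camera_info('wrist');p,d=cams.capture('wrist');np.savez('pics/w2.npz',p=p,d=d,**i)
q=ld('w2');X=cloud(q).reshape(-1,3);b=(X-O)@R*1000
for nm,lo,hi in [('knob',(110,-30,58),(190,50,72)),('plate',(90,-85,25),(225,85,32)),('jaw',(60,-45,14),(112,45,22)),('slope',(-40,-110,-4),(240,110,4)),('ledge',(-25,-80,11),(10,80,18))]:
    m=np.all((b>lo)&(b<hi),1); 
    if m.sum()>5: print(nm,m.sum(),b[m].mean(0).round(1),[np.percentile(b[m,k],[1,99]).round(1) for k in range(3)])
a=np.radians(8.1);RT=toolR([-np.sin(a),np.cos(a),0],[0,0,-1])
plan(np.array([.612,-.185,.13]),RT,20)
"
```

```text
knob 796 [163.5  22.1  65.5] [array([152.5, 174.6]), array([12. , 33.9]), array([58.8, 67.6])]
plate 14353 [155.3  -6.   28.4] [array([111. , 202.1]), array([-62.2,  65.2]), array([26.7, 30.5])]
jaw 130 [107.6  -0.5  18.4] [array([106.9, 108.6]), array([-32.1,  34.1]), array([16.5, 19.8])]
slope 31118 [ 76.9 -13.2   0.5] [array([-15.4, 211.2]), array([-92.1,  93.9]), array([-1.3,  2.2])]
ledge 1927 [-6.7 -1.8 14.2] [array([-13.4,  -1.4]), array([-61.4,  64.9]), array([11.2, 16.1])]
t 11.45 d mm [  49.6 -361.1 -117.1] rv [ 0.393  0.406 -1.291] units total [  1.65 -12.04  -3.9    2.62   2.71  -8.61] per row [ 0.083 -0.602 -0.195  0.131  0.135 -0.43 ] bed [164.9  23.7 137.8]
```

play_rows:
  commands: "0.083 -0.602 0 0.131 0.135 -0.43;0.083 -0.602 0 0.131 0.135 -0.43;0.083 -0.602 0 0.131 0.135 -0.43;0.083 -0.602 0 0.131 0.135 -0.43;0.083 -0.602 0 0.131 0.135 -0.43;0.083 -0.602 0 0.131 0.135 -0.43;0.083 -0.602 0 0.131 0.135 -0.43;0.083 -0.602 0 0.131 0.135 -0.43;0.083 -0.602 0 0.131 0.135 -0.43;0.083 -0.602 0 0.131 0.135 -0.43;0.083 -0.602 -0.39 0.131 0.135 -0.43;0.083 -0.602 -0.39 0.131 0.135 -0.43;0.083 -0.602 -0.39 0.131 0.135 -0.43;0.083 -0.602 -0.39 0.131 0.135 -0.43;0.083 -0.602 -0.39 0.131 0.135 -0.43;0.083 -0.602 -0.39 0.131 0.135 -0.43;0.083 -0.602 -0.39 0.131 0.135 -0.43;0.083 -0.602 -0.39 0.131 0.135 -0.43;0.083 -0.602 -0.39 0.131 0.135 -0.43;0.083 -0.602 -0.39 0.131 0.135 -0.43"

```text
time_s: 13.45
tcp_pos: [0.612, -0.1861, 0.1289]
ee_rot: [[-0.99, -0.138, -0.001], [-0.138, 0.99, -0.0], [0.001, -0.0, -1.0]]
wrist_force: [-0.4, 0.4, 0.1]
gripper_width: 1.003
gripper_force: 0.0
```

play_rows:
  commands: "0 0 0 0 0 0;0 0 0 0 0 0;0 0 0 0 0 0"

```text
time_s: 13.75
tcp_pos: [0.6122, -0.1847, 0.1305]
ee_rot: [[-0.99, -0.142, 0.001], [-0.142, 0.99, -0.001], [-0.001, -0.002, -1.0]]
wrist_force: [-0.6, 0.8, -0.1]
gripper_width: 0.999
gripper_force: 0.0
```

```bash
python3 -c "
from h import *
from station import r,cams
i=cams.camera_info('wrist');p,d=cams.capture('wrist');np.savez('pics/w3.npz',p=p,d=d,**i);cv2.imwrite('pics/w3.png',p)
q=ld('w3');P=cloud(q);print('cam',-q['R'].T@q['t'])
m=(abs(P[...,2]-.024)<.006)&(abs(P[...,0]-.61)<.12)&(abs(P[...,1]+.185)<.09)&(q['p'].min(2)>90)
m=cv2.morphologyEx(m.astype(np.uint8),cv2.MORPH_OPEN,np.ones((3,3)))
N,L,S,C=cv2.connectedComponentsWithStats(m)
for i in range(1,N):
    if S[i,4]>300: print(C[i],S[i,4],cv2.minAreaRect((P[L==i][:,:2]*1000).astype(np.float32)),np.median(P[L==i][:,2]))
a=np.radians(8.1);RT=toolR([-np.sin(a),np.cos(a),0],[0,0,-1])
plan(np.array([.612,-.185,.008]),RT,20)
"
```

```text
cam [ 0.53097105 -0.19588901  0.29242349]
[259.69092841 190.15619604] 7529 ((610.29638671875, -183.42518615722656), (90.98402404785156, 60.16630554199219), 7.9471435546875) 0.023784729003998754
t 13.8 d mm [  -0.3   -0.5 -122.9] rv [ 0.001  0.002 -0.002] units total [-0.01 -0.02 -4.1   0.01  0.01 -0.01] per row [-0.001 -0.001 -0.205  0.     0.001 -0.001] bed [ 182.4 -329.6   -6.6]
```

View pics/w3.png

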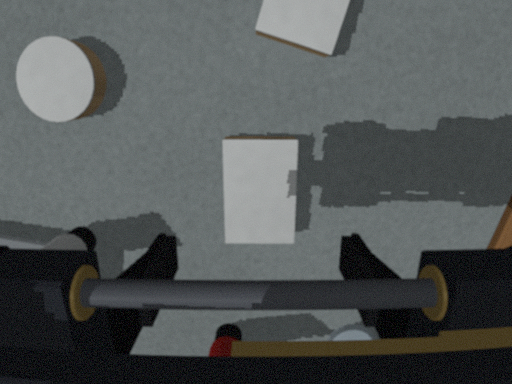

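Wrist view: the oblong panel is at (260,190), measuring 91 × 60 mm and within 2 mm of the earlier fix. A red tube lies beyond the gripper, so I check clearance before descending.

```bash
python3 -c "
from h import *
q=ld('side0');P=cloud(q)
for b in [(325,228,350,270),(306,275,328,320),(312,208,340,240)]:
    X=P[b[1]:b[3],b[0]:b[2]].reshape(-1,3);X=X[(X[:,2]>.03)&(X[:,2]<.2)];print(X.min(0).round(3),X.max(0).round(3),len(X))
plan(np.array([.611,-.184,.008]),RP,20)
"
```

```text
[ 0.759 -0.215  0.03 ] [ 0.797 -0.079  0.14 ] 409
[ 0.672 -0.416  0.03 ] [ 0.708 -0.334  0.125] 545
[ 0.738 -0.212  0.03 ] [ 0.806 -0.027  0.138] 513
t 13.8 d mm [  -1.3    0.5 -122.9] rv [ 0.012 -0.523 -0.242] units total [-0.04  0.02 -4.1   0.08 -3.49 -1.61] per row [-0.002  0.001 -0.205  0.004 -0.174 -0.081] bed [ 182.4 -329.6   -6.6]
```

Clear. Descend and grip.

play_rows:
  commands: "-0.005 0.002 -0.5 0 0 0;-0.005 0.002 -0.5 0 0 0;-0.005 0.002 -0.5 0 0 0;-0.005 0.002 -0.5 0 0 0;-0.005 0.002 -0.5 0 0 0;-0.005 0.002 -0.5 0 0 0;-0.005 0.002 -0.4 0 0 0;-0.005 0.002 -0.4 0 0 0;0 0 -0.2 0 0 0;0 0 -0.1 0 0 0;0 0 0 0 0 0;0 0 0 0 0 0"

```text
time_s: 15.0
tcp_pos: [0.6115, -0.1846, 0.008]
ee_rot: [[-0.99, -0.142, 0.002], [-0.142, 0.99, -0.001], [-0.002, -0.002, -1.0]]
wrist_force: [0.6, -0.1, -0.0]
gripper_width: 1.005
gripper_force: 0.0
```

play_rows:
  commands: "0 0 0 0 0 0;0 0 0 0 0 0;0 0 0 0 0 0;0 0 0 0 0 0;0 0 0 0 0 0;0 0 0 0 0 0;0 0 0 0 0 0;0 0 0 0 0 0"
  grip: 45

```text
time_s: 15.8
tcp_pos: [0.6111, -0.1845, 0.0076]
ee_rot: [[-0.99, -0.142, 0.001], [-0.142, 0.99, -0.001], [-0.001, -0.001, -1.0]]
wrist_force: [0.6, 0.1, 0.8]
gripper_width: 0.69
gripper_force: 30.0
```

```bash
python3 -c "
from h import *
print(B(51,0,110))
plan(B(51,0,110),RP,16)
"
```

```text
[0.47561134 0.16136016 0.16612882]
t 15.8 d mm [-135.5  345.9  158.5] rv [ 0.011 -0.524 -0.241] units total [-4.52 11.53  5.28  0.07 -3.49 -1.61] per row [-0.282  0.721  0.33   0.005 -0.218 -0.1  ] bed [ 119.8 -329.8 -112.7]
```

play_rows:
  commands: "0 0 0.3 0 0 0;0 0 0.6 0 0 0;0 0 0.9 0 0 0;0 0 1 0 0 0;0 0 1 0 0 0;0 0 1 0 0 0;0 0 1 0 0 0;0 0 0.6 0 0 0;0 0 0 0 0 0;0 0 0 0 0 0"

```text
time_s: 16.8
tcp_pos: [0.6105, -0.1843, 0.199]
ee_rot: [[-0.99, -0.141, 0.001], [-0.141, 0.99, -0.0], [-0.001, -0.0, -1.0]]
wrist_force: [-0.4, -0.2, -1.7]
gripper_width: 0.687
gripper_force: 30.0
```

```bash
python3 -c "
from h import *
plan(B(51,0,110),RP,18)
"
```

```text
t 16.8 d mm [-134.9  345.6  -32.9] rv [ 0.01  -0.524 -0.241] units total [-4.5  11.52 -1.1   0.07 -3.49 -1.6 ] per row [-0.25   0.64  -0.061  0.004 -0.194 -0.089] bed [ 214.9 -329.6   53.3]
```

play_rows:
  commands: "-0.25 0.64 -0.061 0.004 -0.194 -0.089;-0.25 0.64 -0.061 0.004 -0.194 -0.089;-0.25 0.64 -0.061 0.004 -0.194 -0.089;-0.25 0.64 -0.061 0.004 -0.194 -0.089;-0.25 0.64 -0.061 0.004 -0.194 -0.089;-0.25 0.64 -0.061 0.004 -0.194 -0.089;-0.25 0.64 -0.061 0.004 -0.194 -0.089;-0.25 0.64 -0.061 0.004 -0.194 -0.089;-0.25 0.64 -0.061 0.004 -0.194 -0.089;-0.25 0.64 -0.061 0.004 -0.194 -0.089;-0.25 0.64 -0.061 0.004 -0.194 -0.089;-0.25 0.64 -0.061 0.004 -0.194 -0.089;-0.25 0.64 -0.061 0.004 -0.194 -0.089;-0.25 0.64 -0.061 0.004 -0.194 -0.089;-0.25 0.64 -0.061 0.004 -0.194 -0.089;-0.25 0.64 -0.061 0.004 -0.194 -0.089;-0.25 0.64 -0.061 0.004 -0.194 -0.089;-0.25 0.64 -0.061 0.004 -0.194 -0.089;0 0 0 0 0 0;0 0 0 0 0 0"

```text
time_s: 18.8
tcp_pos: [0.4842, 0.1505, 0.1924]
ee_rot: [[-0.888, 0.086, 0.452], [0.076, 0.996, -0.04], [-0.454, -0.001, -0.891]]
wrist_force: [-0.3, -0.4, -1.0]
gripper_width: 0.686
gripper_force: 30.0
```

```bash
python3 -c "
from h import *
from station import r,cams
print(r.sense()['joints'])
i=cams.camera_info('wrist');p,d=cams.capture('wrist');np.savez('pics/w4.npz',p=p,d=d,**i);cv2.imwrite('pics/w4.png',p)
plan(B(51,0,8.5),RP,10)
"
```

```text
[  41.67071416    1.42637683  -50.53694707   47.34636303  -26.68863603
 -177.40386593]
t 18.85 d mm [  41.8    6.  -114. ] rv [-0.003 -0.053 -0.018] units total [ 1.39  0.2  -3.8  -0.02 -0.35 -0.12] per row [ 0.139  0.02  -0.38  -0.002 -0.035 -0.012] bed [ 72.5 -10.4 127.7]
```

View pics/w4.png

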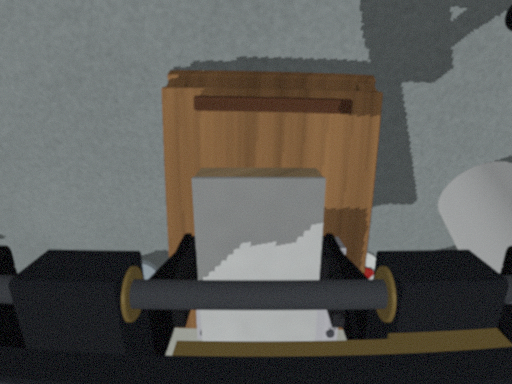

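Joint 6 is at its limit (−177.4°). I give the panel a half turn about the slope normal, since either way round is allowed, to bring joint 6 back to mid range.

play_rows:
  commands: "0 0 0 -0.43 0.046 0.75;0 0 0 -0.43 0.046 0.75;0 0 0 -0.43 0.046 0.75;0 0 0 -0.43 0.046 0.75;0 0 0 -0.43 0.046 0.75;0 0 0 -0.43 0.046 0.75;0 0 0 -0.43 0.046 0.75;0 0 0 -0.43 0.046 0.75;0 0 0 -0.43 0.046 0.75;0 0 0 -0.43 0.046 0.75;0 0 0 -0.43 0.046 0.75;0 0 0 -0.43 0.046 0.75;0 0 0 -0.43 0.046 0.75;0 0 0 -0.43 0.046 0.75;0 0 0 -0.43 0.046 0.75;0 0 0 -0.43 0.046 0.75;0 0 0 -0.43 0.046 0.75;0 0 0 -0.43 0.046 0.75"

```text
time_s: 20.65
tcp_pos: [0.4845, 0.1496, 0.1924]
ee_rot: [[0.511, -0.689, 0.514], [-0.762, -0.64, -0.1], [0.398, -0.34, -0.852]]
wrist_force: [-0.8, -0.4, -0.5]
gripper_width: 0.685
gripper_force: 30.0
```

```bash
cat >> h.py <<'E'
RQ=toolR(-R[:,1],-R[:,2])
E
python3 -c "
from h import *
from station import r
print(r.sense()['joints'])
plan(B(51,0,110),RQ,6)
"
```

```text
[ 39.53677596   1.39574205 -55.03220611  64.33085276 -26.63452679
 -58.29540459]
t 20.65 d mm [ -8.9  11.7 -26.3] rv [-0.356  0.08   0.695] units total [-0.3   0.39 -0.88 -2.37  0.53  4.63] per row [-0.05   0.065 -0.146 -0.396  0.088  0.772] bed [ 72.9 -10.7 127.7]
```

play_rows:
  commands: "-0.05 0.065 -0.146 -0.396 0.088 0.772;-0.05 0.065 -0.146 -0.396 0.088 0.772;-0.05 0.065 -0.146 -0.396 0.088 0.772;-0.05 0.065 -0.146 -0.396 0.088 0.772;-0.05 0.065 -0.146 -0.396 0.088 0.772;-0.05 0.065 -0.146 -0.396 0.088 0.772;0 0 0 0 0 0;0 0 0 0 0 0;0 0 0 0 0 0"

```text
time_s: 21.55
tcp_pos: [0.476, 0.1622, 0.1673]
ee_rot: [[0.86, -0.11, 0.498], [-0.098, -0.994, -0.05], [0.5, -0.006, -0.866]]
wrist_force: [-0.3, -0.1, -0.1]
gripper_width: 0.683
gripper_force: 30.0
```

```bash
python3 -c "
from h import *
from station import r
print(r.sense()['joints'])
plan(B(51,0,110),RQ,1)
plan(B(51,0,25),RQ,6)
"
```

```text
[ 35.92805463   2.60453756 -57.9718977   73.2486044  -20.31664371
 -20.46876991]
t 21.55 d mm [-0.4 -0.9 -1.2] rv [-0.006  0.001  0.005] units total [-0.01 -0.03 -0.04 -0.04  0.    0.03] per row [-0.013 -0.029 -0.039 -0.037  0.004  0.034] bed [ 51.9   0.9 110.9]
t 21.55 d mm [ 41.9  -5.3 -74.8] rv [-0.006  0.001  0.005] units total [ 1.4  -0.18 -2.49 -0.04  0.    0.03] per row [ 0.233 -0.029 -0.415 -0.006  0.001  0.006] bed [ 51.9   0.9 110.9]
```

play_rows:
  commands: "0.233 -0.029 -0.415 -0.006 0 0.006;0.233 -0.029 -0.415 -0.006 0 0.006;0.233 -0.029 -0.415 -0.006 0 0.006;0.233 -0.029 -0.415 -0.006 0 0.006;0.233 -0.029 -0.415 -0.006 0 0.006;0.233 -0.029 -0.415 -0.006 0 0.006;0 0 0 0 0 0;0 0 0 0 0 0"

```text
time_s: 22.35
tcp_pos: [0.5183, 0.1637, 0.1039]
ee_rot: [[0.868, -0.105, 0.485], [-0.085, -0.994, -0.063], [0.489, 0.013, -0.872]]
wrist_force: [0.4, -0.4, -0.6]
gripper_width: 0.689
gripper_force: 30.0
```

```bash
python3 -c "
from h import *
from station import r
s=r.sense();print(s['joints'],s['wrist_force'])
plan(B(51,0,8),RQ,6)
"
```

```text
[ 15.97110762  12.29271107 -56.37415924 117.63594652 -12.62659275
 -47.30330145] [ 0.37425525 -0.39757927 -0.58979545]
t 22.35 d mm [  8.   -7.7 -26.1] rv [ 0.012 -0.014  0.001] units total [ 0.27 -0.26 -0.87  0.08 -0.09  0.  ] per row [ 0.045 -0.043 -0.145  0.013 -0.015  0.001] bed [56.4  6.8 35. ]
```

Joint 4 is now at its limit: a tool square to the slope is near a wrist singularity here. I'll set the panel back on the table and re-grip it with the tool leaned about 18° back, so that the tool is only about 12° off vertical at the slope.

```bash
cat >> h.py <<'E'
def tilt(t,ysign=-1):  # tool leaning so that z = forward*sin t - up*cos t, azimuth of bed
    a=np.radians(-6);t=np.radians(t);f=np.array([np.cos(a),np.sin(a),0])
    return toolR(ysign*R[:,1],np.sin(t)*f-np.cos(t)*np.array([0,0,1]))
E
python3 -c "
from h import *
plan(np.array([.54,.05,.20]),tilt(0),14)
"
```

```text
t 22.35 d mm [  21.7 -113.7   96.1] rv [ 0.066  0.507 -0.003] units total [ 0.72 -3.79  3.2   0.44  3.38 -0.02] per row [ 0.052 -0.271  0.229  0.031  0.241 -0.001] bed [56.4  6.8 35. ]
```

play_rows:
  commands: "-0.1 0 0.5 0 0 0;-0.1 0 0.6 0.03 0.1 0;0 -0.1 0.6 0.03 0.2 0;0 -0.2 0.6 0.03 0.3 0;0.1 -0.3 0.5 0.03 0.3 0;0.1 -0.4 0.3 0.03 0.3 0;0.1 -0.5 0.1 0.03 0.3 0;0.1 -0.5 0 0.03 0.3 0;0.1 -0.5 0 0.03 0.3 0;0.1 -0.5 0 0.03 0.3 0;0.1 -0.5 0 0.03 0.3 0;0.1 -0.5 0 0.03 0.3 0;0 0 0 0 0 0;0 0 0 0 0 0"

```text
time_s: 23.75
tcp_pos: [0.5531, 0.0465, 0.1789]
ee_rot: [[0.982, -0.111, 0.155], [-0.106, -0.993, -0.045], [0.159, 0.028, -0.987]]
wrist_force: [0.1, 0.6, -1.4]
gripper_width: 0.685
gripper_force: 30.0
```

```bash
python3 -c "
from h import *
from station import r
print(r.sense()['joints'])
plan(np.array([.61,-.15,.04]),tilt(0),10)
"
```

```text
[ 24.89538614  13.21363616 -22.78324999   8.31274224 -47.26384425
  53.55147515]
t 23.75 d mm [  56.9 -196.5 -138.9] rv [0.045 0.156 0.005] units total [ 1.9  -6.55 -4.63  0.3   1.04  0.03] per row [ 0.19  -0.655 -0.463  0.03   0.104  0.003] bed [ 134.6 -106.1   76.5]
```

play_rows:
  commands: "0.19 -0.8 0 0.03 0.104 0;0.19 -0.8 0 0.03 0.104 0;0.19 -0.8 -0.1 0.03 0.104 0;0.19 -0.8 -0.3 0.03 0.104 0;0.19 -0.8 -0.6 0.03 0.104 0;0.19 -0.8 -0.7 0.03 0.104 0;0.19 -0.8 -0.8 0.03 0.104 0;0.19 -0.6 -0.8 0.03 0.104 0;0.19 -0.35 -0.8 0.03 0.104 0;0.19 0 -0.5 0.03 0.104 0;0 0 0 0 0 0;0 0 0 0 0 0"

```text
time_s: 24.95
tcp_pos: [0.6102, -0.1495, 0.0409]
ee_rot: [[0.994, -0.108, -0.001], [-0.108, -0.994, -0.001], [-0.001, 0.001, -1.0]]
wrist_force: [0.2, 0.6, -0.4]
gripper_width: 0.686
gripper_force: 30.0
```

```bash
python3 -c "
from h import *
plan(np.array([.61,-.15,.0085]),tilt(0),10)
"
```

```text
t 24.95 d mm [ -0.2  -0.5 -32.4] rv [ 0.001 -0.001  0.004] units total [-0.01 -0.02 -1.08  0.   -0.01  0.02] per row [-0.001 -0.002 -0.108  0.    -0.001  0.002] bed [ 132.5 -295.   -81.6]
```

play_rows:
  commands: "-0.42 0.42 0 0 0 0;-0.42 0.42 0 0 0 0;-0.42 0.42 0 0 0 0;-0.42 0.42 -0.2 0 0 0;0 0 -0.3 0 0 0;0 0 -0.3 0 0 0;0 0 -0.2 0 0 0;0 0 -0.1 0 0 0;0 0 0 0 0 0;0 0 0 0 0 0"

```text
time_s: 25.95
tcp_pos: [0.5606, -0.1003, 0.0076]
ee_rot: [[0.994, -0.11, 0.0], [-0.11, -0.994, -0.0], [0.0, 0.0, -1.0]]
wrist_force: [-0.3, 0.3, -1.2]
gripper_width: 0.691
gripper_force: 30.0
```

play_rows:
  commands: "0 0 0 0 0 0;0 0 0 0 0 0;0 0 0 0 0 0;0 0 0.05 0 0 0;0 0 0.05 0.055 0.52 0;0 0 0 0.055 0.52 0;0 0 0 0.055 0.52 0;0 0 0 0.055 0.52 0;0 0 0 0 0 0;0 0 0 0 0 0"
  grip: 87

```text
time_s: 26.95
tcp_pos: [0.5599, -0.1, 0.0103]
ee_rot: [[0.945, -0.11, -0.307], [-0.105, -0.994, 0.032], [-0.309, 0.002, -0.951]]
wrist_force: [-1.0, 0.4, -0.0]
gripper_width: 1.001
gripper_force: 0.0
```

```bash
python3 -c "
from h import *
from station import r,cams
s=r.sense();print(s['wrist_force'],s['joints'],s['gripper_width'])
i=cams.camera_info('scene');p,d=cams.capture('scene');np.savez('pics/s5.npz',p=p,d=d,**i)
cv2.imwrite('pics/s5.png',cv2.resize(p[120:320,130:370],None,fx=3,fy=3))
plan(np.array([.56,-.1,.0105]),tilt(-18),1)
"
```

```text
[-1.03655225  0.37923037 -0.02351035] [  4.37560263  38.236649    -6.22107144  -3.58035078 -63.29472887
  81.40516832] 1.0009457345370236
t 27.0 d mm [ 0.5 -0.1 -0.1] rv [ 0.002 -0.     0.005] units total [ 0.02 -0.   -0.    0.01 -0.    0.04] per row [ 0.017 -0.002 -0.004  0.011 -0.     0.035] bed [  69.2 -251.1  -80. ]
```

View pics/s5.png

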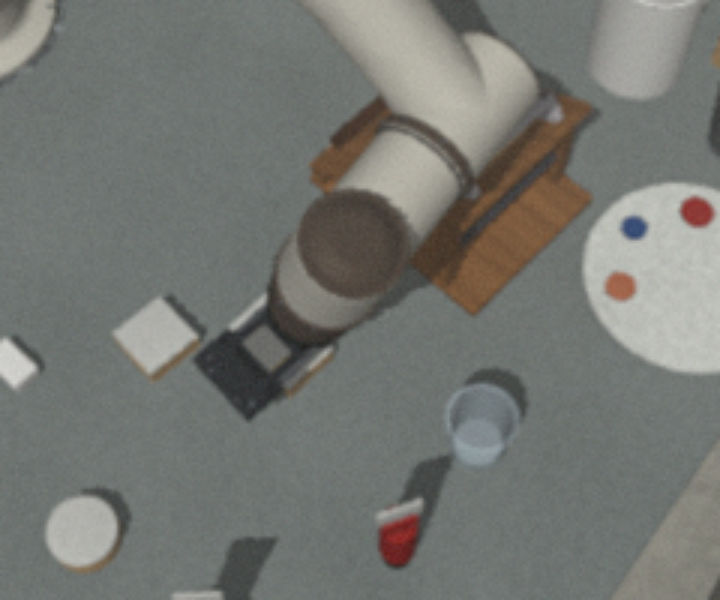

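The arm is over the panel with tool leaned back. The square panel (155,338), round panel and pot are untouched.

play_rows:
  commands: "0 0 0 0 0 0;0 0 0 0 0 0;0 0 0 0 0 0;0 0 0 0 0 0;0 0 0 0 0 0;0 0 0 0 0 0;0 0 0 0 0 0;0 0 0 0 0 0"
  grip: 45

```text
time_s: 27.8
tcp_pos: [0.5601, -0.1, 0.011]
ee_rot: [[0.945, -0.11, -0.308], [-0.105, -0.994, 0.032], [-0.309, 0.002, -0.951]]
wrist_force: [-1.1, -0.3, 2.8]
gripper_width: 0.687
gripper_force: 30.0
```

play_rows:
  commands: "0 0 0.4 0 0 0;0 0 0.8 0 0 0;0 0 1 0 0 0;0 0 1 0 0 0;0 0 1 0 0 0;0 0 1 0 0 0;0 0 0.6 0 0 0;0 0 0 0 0 0;0 0 0 0 0 0"

```text
time_s: 28.7
tcp_pos: [0.5598, -0.0997, 0.1845]
ee_rot: [[0.945, -0.11, -0.307], [-0.105, -0.994, 0.033], [-0.309, 0.001, -0.951]]
wrist_force: [0.1, 0.5, -0.8]
gripper_width: 0.687
gripper_force: 30.0
```

```bash
python3 -c "
from h import *
from station import r
# panel mid in tool frame: world offset at grasp
RT=tilt(-18);off=RT.T@np.array([.0,0,.012-.0103]);print(off)
T=tilt(12)
print('final',B(51,0,14)-T@off)
plan(B(51,0,100)-T@off,T,16)
"
```

```text
[-5.25328890e-04 -4.65973928e-21 -1.61679608e-03]
final [0.52419374 0.15625395 0.08151814]
t 28.7 d mm [-78.4 260.5 -28.5] rv [-0.055 -0.521  0.006] units total [-2.61  8.68 -0.95 -0.37 -3.47  0.04] per row [-0.163  0.543 -0.059 -0.023 -0.217  0.002] bed [ 156.3 -250.9   70.4]
```

play_rows:
  commands: "-0.163 0.543 0 -0.023 -0.217 0.002;-0.163 0.543 0 -0.023 -0.217 0.002;-0.163 0.543 0 -0.023 -0.217 0.002;-0.163 0.543 0 -0.023 -0.217 0.002;-0.163 0.543 0 -0.023 -0.217 0.002;-0.163 0.543 0 -0.023 -0.217 0.002;-0.163 0.543 0 -0.023 -0.217 0.002;-0.163 0.543 0 -0.023 -0.217 0.002;-0.163 0.543 0 -0.023 -0.217 0.002;-0.163 0.543 0 -0.023 -0.217 0.002;-0.163 0.543 0 -0.023 -0.217 0.002;-0.163 0.543 -0.1 -0.023 -0.217 0.002;-0.163 0.543 -0.2 -0.023 -0.217 0.002;-0.163 0.543 -0.2 -0.023 -0.217 0.002;-0.163 0.543 -0.2 -0.023 -0.217 0.002;-0.163 0.543 -0.2 -0.023 -0.217 0.002;0 0 0 0 0 0;0 0 0 0 0 0"

```text
time_s: 30.5
tcp_pos: [0.4809, 0.1602, 0.1565]
ee_rot: [[0.973, -0.104, 0.204], [-0.102, -0.995, -0.024], [0.205, 0.003, -0.979]]
wrist_force: [-0.3, -0.1, 0.0]
gripper_width: 0.686
gripper_force: 30.0
```

```bash
python3 -c "
from h import *
from station import r
print(r.sense()['joints'])
off=np.array([-.0005,0,-.0016]);T=tilt(12)
plan(B(51,0,100)-T@off,T,1)
plan(B(51,0,30)-T@off,T,7)
"
```

```text
[ 41.94928092   9.19849638 -34.23019671  14.02506119 -39.53215549
  31.77707806]
t 30.5 d mm [ 0.5  0.5 -0.5] rv [ 0.002 -0.003 -0.   ] units total [ 0.02  0.02 -0.02  0.02 -0.02 -0.  ] per row [ 0.016  0.017 -0.015  0.016 -0.019 -0.   ] bed [50.8 -0.6 98.9]
t 30.5 d mm [ 35.3  -3.1 -61.1] rv [ 0.002 -0.003 -0.   ] units total [ 1.18 -0.1  -2.04  0.02 -0.02 -0.  ] per row [ 0.168 -0.015 -0.291  0.002 -0.003 -0.   ] bed [50.8 -0.6 98.9]
```

Joints are comfortable now. Descend square to the slope.

play_rows:
  commands: "0.168 -0.015 -0.291 0 0 0;0.168 -0.015 -0.291 0 0 0;0.168 -0.015 -0.291 0 0 0;0.168 -0.015 -0.291 0 0 0;0.168 -0.015 -0.291 0 0 0;0.168 -0.015 -0.291 0 0 0;0.168 -0.015 -0.291 0 0 0;0 0 0 0 0 0;0 0 0 0 0 0"

```text
time_s: 31.4
tcp_pos: [0.5172, 0.1574, 0.0963]
ee_rot: [[0.973, -0.105, 0.206], [-0.103, -0.994, -0.023], [0.208, 0.001, -0.978]]
wrist_force: [-1.0, -1.3, -1.7]
gripper_width: 0.691
gripper_force: 30.0
```

```bash
python3 -c "
from h import *
from station import r,cams
s=r.sense();print(s['joints'],s['wrist_force'])
i=cams.camera_info('side');p,d=cams.capture('side');cv2.imwrite('pics/s6.png',cv2.resize(p[110:240,170:340],None,fx=4,fy=4))
off=np.array([-.0005,0,-.0016]);T=tilt(12)
plan(B(51,0,13)-T@off,T,5)
"
```

```text
[ 38.37700443  16.79519763 -35.48389051  16.85696841 -30.22539904
  31.5396525 ] [-1.0369712  -1.3282286  -1.65773884]
t 31.45 d mm [  7.4  -1.4 -16.1] rv [0.    0.    0.001] units total [ 0.25 -0.05 -0.54  0.    0.    0.  ] per row [ 0.049 -0.009 -0.107  0.001  0.     0.001] bed [52.5  0.6 29. ]
```

View pics/s6.png

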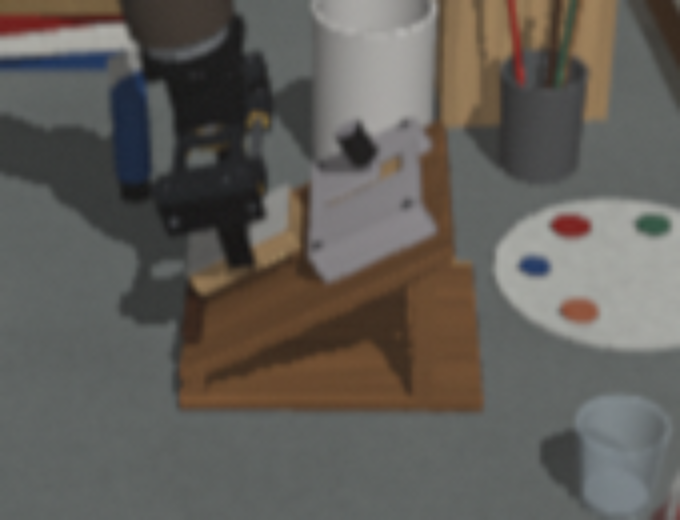

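The panel (about (250,240) in the crop) is parallel to the slope, below the jaw, and just above the surface.

play_rows:
  commands: "0.049 -0.009 -0.107 0 0 0;0.049 -0.009 -0.107 0 0 0;0.049 -0.009 -0.107 0 0 0;0.049 -0.009 -0.107 0 0 0;0.049 -0.009 -0.107 0 0 0;0 0 0 0 0 0;0 0 0 0 0 0"

```text
time_s: 32.15
tcp_pos: [0.5245, 0.1561, 0.0804]
ee_rot: [[0.973, -0.105, 0.207], [-0.103, -0.994, -0.022], [0.208, 0.001, -0.978]]
wrist_force: [0.1, -0.7, -0.7]
gripper_width: 0.689
gripper_force: 30.0
```

```bash
python3 -c "
from h import *
from station import r,cams
s=r.sense();print(s['joints'],s['wrist_force']@R)
off=np.array([-.0005,0,-.0016]);T=tilt(12)
plan(B(51,0,12)-T@off,T,1)
"
```

```text
[ 37.56876716  18.6627554  -36.00378816  17.97148099 -27.77519667
  31.00337819] [-0.21655932 -0.68060591 -0.64744586]
t 32.15 d mm [ 0.6  0.  -0.6] rv [ 0.001 -0.     0.001] units total [ 0.02  0.   -0.02  0.   -0.    0.01] per row [ 0.021  0.001 -0.021  0.004 -0.001  0.006] bed [50.7 -0.1 11.2]
```

play_rows:
  commands: "0.025 0 -0.045 0 0 0;0 0 0 0 0 0;0 0 0 0 0 0"

```text
time_s: 32.45
tcp_pos: [0.5248, 0.1561, 0.0802]
ee_rot: [[0.973, -0.105, 0.207], [-0.103, -0.994, -0.023], [0.208, 0.001, -0.978]]
wrist_force: [-7.4, 2.1, 7.8]
gripper_width: 0.687
gripper_force: 30.0
```

```bash
python3 -c "
from h import *
from station import r,cams
s=r.sense();print(s['wrist_force']@R, (s['tcp_pos']-O)@R)
"
```

```text
[-2.63835172  1.30749524 10.55739233] [ 5.08357675e-02 -7.14900882e-05  1.08167078e-02]
```

Contact, with 10 N square to the slope. Release and retract, first along the tool axis.

play_rows:
  commands: "0 0 0 0 0 0;0 0 0 0 0 0;0 0 0 0 0 0;0 0 0 0 0 0;0 0 0 0 0 0;0 0 0 0 0 0;0 0 0 0 0 0"
  grip: 87

```text
time_s: 33.15
tcp_pos: [0.5253, 0.1561, 0.0792]
ee_rot: [[0.973, -0.105, 0.207], [-0.103, -0.994, -0.022], [0.208, 0.001, -0.978]]
wrist_force: [-0.1, -0.1, -0.6]
gripper_width: 0.995
gripper_force: 0.0
```

play_rows:
  commands: "-0.06 0.006 0.3 0 0 0;-0.1 0.01 0.5 0 0 0;-0.1 0.01 0.5 0 0 0;-0.1 0.01 0.5 0 0 0;-0.1 0.01 0.5 0 0 0;-0.1 0.01 0.6 0 0 0;-0.1 0.01 0.6 0 0 0;-0.1 0.01 0.6 0 0 0;0 0 0 0 0 0;0 0 0 0 0 0"

```text
time_s: 34.15
tcp_pos: [0.5022, 0.1585, 0.2026]
ee_rot: [[0.973, -0.105, 0.207], [-0.103, -0.994, -0.021], [0.208, -0.001, -0.978]]
wrist_force: [0.5, -0.5, 0.0]
gripper_width: 1.0
gripper_force: 0.0
```

```bash
python3 -c "
from h import *
from station import r,cams
for n in ['side','wrist','scene']:
    i=cams.camera_info(n);p,d=cams.capture(n);np.savez('pics/%s7.npz'%n,p=p,d=d,**i)
    q=ld(n+'7');X=cloud(q);b=((X-O)@R*1000)
    m=np.all((b>(-15,-60,18))&(b<(115,60,30)),2)&(q['p'].min(2)>90)
    if m.sum()>50: print(n,m.sum(),cv2.minAreaRect(b[m][:,:2].astype(np.float32)),np.median(b[m][:,2]))
cv2.imwrite('pics/w7.png',ld('wrist7')['p'])
print(r.sense()['joints'])
plan(B(166,22,140),RK,16)
"
```

```text
side 318 ((59.783233642578125, -2.9937515258789062), (109.70635986328125, 105.16918182373047), 0.6145797967910767) 23.967083728966443
wrist 7287 ((59.181331634521484, 0.016872406005859375), (119.8904037475586, 111.62396240234375), 89.94507598876953) 24.652601261812976
scene 362 ((59.804176330566406, -8.237491607666016), (99.92828369140625, 109.75576782226562), 89.8908920288086) 23.55409948867493
[ 40.0938037    8.15509816 -27.42433907  11.87831009 -46.79256607
  36.28908592]
t 34.3 d mm [60.1 16.3 48.3] rv [ 0.536 -0.307 -1.471] units total [ 2.    0.54  1.61  3.57 -2.05 -9.81] per row [ 0.125  0.034  0.101  0.223 -0.128 -0.613] bed [ 91.5  -0.5 127.2]
```

View pics/w7.png

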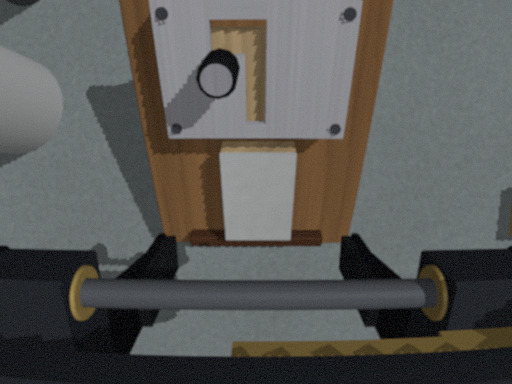

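Panel lies flat and lengthwise, against the ledge and centred. The knob is still in the notch at (217,80). Next, re-grip the knob.

play_rows:
  commands: "0.125 0.034 0.101 0.223 -0.128 -0.613;0.125 0.034 0.101 0.223 -0.128 -0.613;0.125 0.034 0.101 0.223 -0.128 -0.613;0.125 0.034 0.101 0.223 -0.128 -0.613;0.125 0.034 0.101 0.223 -0.128 -0.613;0.125 0.034 0.101 0.223 -0.128 -0.613;0.125 0.034 0.101 0.223 -0.128 -0.613;0.125 0.034 0.101 0.223 -0.128 -0.613;0.125 0.034 0.101 0.223 -0.128 -0.613;0.125 0.034 0.101 0.223 -0.128 -0.613;0.125 0.034 0.101 0.223 -0.128 -0.613;0.125 0.034 0.101 0.223 -0.128 -0.613;0.125 0.034 0.101 0.223 -0.128 -0.613;0.125 0.034 0.101 0.223 -0.128 -0.613;0.125 0.034 0.101 0.223 -0.128 -0.613;0.125 0.034 0.101 0.223 -0.128 -0.613;0 0 0 0 0 0;0 0 0 0 0 0;0 0 0 0 0 0"

```text
time_s: 36.2
tcp_pos: [0.5623, 0.1746, 0.2502]
ee_rot: [[-0.105, -0.861, 0.497], [-0.995, 0.089, -0.055], [0.003, -0.5, -0.866]]
wrist_force: [0.8, 0.6, -0.4]
gripper_width: 0.997
gripper_force: 0.0
```

```bash
python3 -c "
from h import *
from station import r,cams
print(r.sense()['joints'])
plan(B(165.5,22.5,38),RK,8)
"
```

```text
[ 40.24963371   5.48580667 -37.18790532  41.97306235 -32.86988144
 -79.17078927]
t 36.2 d mm [ 50.1  -5.  -89.2] rv [ 0.003 -0.     0.   ] units total [ 1.67 -0.17 -2.97  0.02 -0.    0.  ] per row [ 0.209 -0.021 -0.372  0.002 -0.     0.   ] bed [166.5  22.2 140.4]
```

play_rows:
  commands: "0.209 -0.021 -0.372 0.002 0 0;0.209 -0.021 -0.372 0.002 0 0;0.209 -0.021 -0.372 0.002 0 0;0.209 -0.021 -0.372 0.002 0 0;0.209 -0.021 -0.372 0.002 0 0;0.209 -0.021 -0.372 0.002 0 0;0.209 -0.021 -0.372 0.002 0 0;0.209 -0.021 -0.372 0.002 0 0;0 0 0 0 0 0;0 0 0 0 0 0"

```text
time_s: 37.2
tcp_pos: [0.6127, 0.1692, 0.1614]
ee_rot: [[-0.106, -0.861, 0.498], [-0.994, 0.092, -0.053], [-0.0, -0.5, -0.866]]
wrist_force: [0.4, 0.3, 0.8]
gripper_width: 0.999
gripper_force: 0.0
```

play_rows:
  commands: "0 0 0 0 0 0;0 0 0 0 0 0;0 0 0 0 0 0;0 0 0 0 0 0;0 0 0 0 0 0;0 0 0 0 0 0;0 0 0 0 0 0;0 0 0 0 0 0;0 0 0 0 0 0;0 0 0 0 0 0;0 0 0 0 0 0;0 0 0 0 0 0;0 0 0 0 0 0"
  grip: 10

```text
time_s: 38.5
tcp_pos: [0.6122, 0.1697, 0.1611]
ee_rot: [[-0.106, -0.861, 0.497], [-0.994, 0.092, -0.052], [-0.0, -0.5, -0.866]]
wrist_force: [-4.5, 0.4, 0.9]
gripper_width: 0.266
gripper_force: 30.0
```

```bash
python3 -c "
from h import *
from station import r,cams
s=r.sense();print(s['wrist_force']@R, (s['tcp_pos']-O)@R,s['gripper_width'])
"
```

```text
[-3.42998334 -0.03607997  3.02122747] [0.16533865 0.02257564 0.0381516 ] 0.2659883074829663
```

play_rows:
  commands: "0.098 -0.01 0.057 0 0 0;0.098 -0.01 0.057 0 0 0;0.098 -0.01 0.057 0 0 0;0.098 -0.01 0.057 0 0 0;0.098 -0.01 0.057 0 0 0;0 0 0 0 0 0;0 0 0 0 0 0;0 0 0 0 0 0"

```text
time_s: 39.3
tcp_pos: [0.6248, 0.1682, 0.1683]
ee_rot: [[-0.104, -0.863, 0.495], [-0.995, 0.09, -0.052], [0.0, -0.498, -0.867]]
wrist_force: [-14.3, 1.5, 4.0]
gripper_width: 0.271
gripper_force: 30.0
```

```bash
python3 -c "
from h import *
from station import r,cams
s=r.sense();print(s['wrist_force']@R, (s['tcp_pos']-O)@R,s['gripper_width'])
"
```

```text
[-10.42483376   0.04628384  10.67050332] [0.17998482 0.02238318 0.03802261] 0.27096933359183634
```

play_rows:
  commands: "0.02 -0.003 0.012 0 0 0;-0.009 -0.092 0 0 0 0;-0.009 -0.092 0 0 0 0;-0.009 -0.092 0 0 0 0;-0.009 -0.092 0 0 0 0;-0.009 -0.092 0 0 0 0;-0.009 -0.092 0 0 0 0;-0.009 -0.092 0 0 0 0;-0.009 -0.092 0 0 0 0;0 0 0 0 0 0;0 0 0 0 0 0"

```text
time_s: 40.4
tcp_pos: [0.6231, 0.1463, 0.1686]
ee_rot: [[-0.104, -0.863, 0.495], [-0.995, 0.09, -0.052], [-0.0, -0.498, -0.867]]
wrist_force: [-15.7, 2.6, 3.8]
gripper_width: 0.268
gripper_force: 30.0
```

```bash
python3 -c "
from h import *
from station import r,cams
s=r.sense();print(s['wrist_force']@R, (s['tcp_pos']-O)@R,s['gripper_width'])
"
```

```text
[-11.83927374   0.92792214  11.24729575] [0.18065527 0.0004389  0.03804408] 0.2679431125669452
```

Crossed with only ~1 N of side force. Now ease the jaw down onto the panel, about 35 mm.

play_rows:
  commands: "-0.072 0.008 -0.042 0 0 0;-0.072 0.008 -0.042 0 0 0;-0.072 0.008 -0.042 0 0 0;-0.072 0.008 -0.042 0 0 0;-0.072 0.008 -0.042 0 0 0;-0.072 0.008 -0.042 0 0 0;-0.072 0.008 -0.042 0 0 0;-0.072 0.008 -0.042 0 0 0;-0.072 0.008 -0.042 0 0 0;-0.072 0.008 -0.042 0 0 0;-0.072 0.008 -0.042 0 0 0;-0.072 0.008 -0.042 0 0 0;-0.072 0.008 -0.042 0 0 0;0 0 0 0 0 0;0 0 0 0 0 0"

```text
time_s: 41.9
tcp_pos: [0.5958, 0.1494, 0.1528]
ee_rot: [[-0.104, -0.862, 0.496], [-0.995, 0.09, -0.051], [-0.001, -0.498, -0.867]]
wrist_force: [-11.1, 1.0, 3.8]
gripper_width: 0.268
gripper_force: 30.0
```

```bash
python3 -c "
from h import *
from station import r,cams
s=r.sense();print(s['wrist_force']@R, (s['tcp_pos']-O)@R,s['gripper_width'])
"
```

```text
[-7.75950407 -0.21805299  8.89175618] [0.14892783 0.00064837 0.03810518] 0.2678098717669618
```

Another 6 mm, until the panel carries the spring force.

play_rows:
  commands: "-0.058 0.006 -0.033 0 0 0;-0.058 0.006 -0.033 0 0 0;-0.058 0.006 -0.033 0 0 0;0 0 0 0 0 0;0 0 0 0 0 0"

```text
time_s: 42.4
tcp_pos: [0.5919, 0.1498, 0.1507]
ee_rot: [[-0.105, -0.861, 0.497], [-0.994, 0.091, -0.052], [-0.001, -0.5, -0.866]]
wrist_force: [-6.4, 0.5, 1.6]
gripper_width: 0.264
gripper_force: 30.0
```

```bash
python3 -c "
from h import *
from station import r,cams
s=r.sense();print(s['wrist_force']@R, (s['tcp_pos']-O)@R,s['gripper_width'])
"
```

```text
[-4.77668895 -0.16606315  4.61106666] [0.14452014 0.00067105 0.03818288] 0.2643576121351982
```

play_rows:
  commands: "-0.058 0.006 -0.033 0 0 0;-0.03 0.003 -0.017 0 0 0;0 0 0 0 0 0"

```text
time_s: 42.7
tcp_pos: [0.5916, 0.1498, 0.1507]
ee_rot: [[-0.107, -0.859, 0.5], [-0.994, 0.093, -0.053], [-0.001, -0.503, -0.864]]
wrist_force: [3.5, -0.5, -1.4]
gripper_width: 0.266
gripper_force: 30.0
```

play_rows:
  commands: "0 0 0 0 0 0;0 0 0 0 0 0;0 0 0 0 0 0;0 0 0 0 0 0;0 0 0 0 0 0;0 0 0 0 0 0;0 0 0 0 0 0"
  grip: 87

```text
time_s: 43.4
tcp_pos: [0.5898, 0.15, 0.1495]
ee_rot: [[-0.106, -0.861, 0.498], [-0.994, 0.092, -0.052], [-0.001, -0.501, -0.866]]
wrist_force: [0.6, -0.3, -0.3]
gripper_width: 0.819
gripper_force: 0.0
```

play_rows:
  commands: "-0.166 0.017 0.289 0 0 0;-0.166 0.017 0.289 0 0 0;-0.166 0.017 0.289 0 0 0;-0.166 0.017 0.289 0 0 0;-0.166 0.017 0.289 0 0 0;-0.166 0.017 0.289 0 0 0;-0.166 0.017 0.289 0 0 0;-0.166 0.017 0.289 0 0 0;-0.166 0.017 0.289 0 0 0;-0.166 0.017 0.289 0 0 0;-0.166 0.017 0.289 0 0 0;0 0 0 0 0 0;0 0 0 0 0 0"

```text
time_s: 44.7
tcp_pos: [0.535, 0.1557, 0.2448]
ee_rot: [[-0.106, -0.861, 0.498], [-0.994, 0.092, -0.052], [-0.001, -0.501, -0.866]]
wrist_force: [-0.6, -0.1, -0.5]
gripper_width: 0.996
gripper_force: 0.0
```

```bash
python3 -c "
from h import *
from station import r,cams
i=cams.camera_info('wrist');p,d=cams.capture('wrist');np.savez('pics/w8.npz',p=p,d=d,**i);cv2.imwrite('pics/w8.png',p)
q=ld('w8');X=cloud(q);b=(X-O)@R*1000
m=np.all((b>(-15,-60,18))&(b<(93,60,30)),2)&(q['p'].min(2)>90)
m=cv2.morphologyEx(m.astype(np.uint8),cv2.MORPH_OPEN,np.ones((5,5)))
N,L,S,C=cv2.connectedComponentsWithStats(m);k=1+S[1:,4].argmax()
print(cv2.minAreaRect(b[L==k][:,:2].astype(np.float32)),np.median(b[L==k][:,2]))
m=np.all((b>(100,-40,58))&(b<(200,50,72)),2);print('knob',[np.percentile(b[m][:,j],[1,99]) for j in (0,1)])
print(r.sense()['time_s'])
"
```

```text
((43.02458953857422, 0.5760726928710938), (91.052490234375, 61.94921875), 0.4533434212207794) 24.473267767977532
knob [array([131.72644611, 153.38235048]), array([-9.98557523, 12.06016389])]
44.75
```

View pics/w8.png

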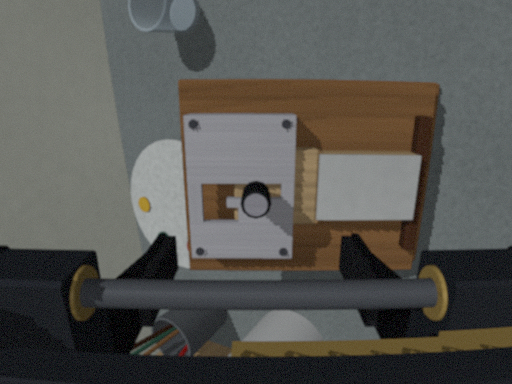

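The panel (367,187) is clamped between ledge and jaw, square to within 0.5°. The knob (256,200) is in the channel, with the jaw at about 15 mm. Handing in.

```bash
python3 -c "
from station import r
print(r.finish_job())"
```

```text
the job is handed in; nothing more can be done
None
```

I handed the job in at about 45 s: the oblong panel is clamped face up and lengthwise against the ledge, the knob is back in the channel with the jaw at about 15 mm, and I saw nothing else moved; the judge's verdict was not shown.

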